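# Line up the flipper bats on a mini playfield

## Robot

A 6-joint arm with a two-finger parallel gripper is mounted at the origin on the work surface. World frame = base frame: x ahead of the robot, y to its left, z up, the work surface at z = 0. Lengths are in m, angles in rad, forces in N, time in s.
With the tool pointing down it reaches from about 0.25 to 0.85 m from the base axis. Payload 12.5 kg.
Tool frame: the origin (TCP) lies on the mounting face of the last link; the fingertips stand 186 mm ahead of it and the grasp point (between the pads) lies 167 mm ahead of it; z points along the fingers, y is the line along which they close (so a half turn about z gives the same grasp; the last joint's range is limited). The gripper opens to 93 mm and grips with 3 to 60 N. Pads are 15 mm wide; open, the fingers measure 128 mm over their backs; the gripper's body (75 mm by 188 mm) begins 65 mm behind the grasp point.
Start: joints at [-1.42, 0.351, 1.652, -0, 1.139, -0.085], TCP at [0.129, -0.535, 0.405] pointing down, gripper open.
Joint ranges: [-2.75, 2.75], [-0.79, 2.1], [0.01, 2.65], [-1.57, 4.71], [0.07, 3.14], [-2.87, 2.87]. Speed limits (rad/s): [2.22, 2.22, 2.79, 3.14, 3.14, 3.14].

## Interface

Orientations are given as a unit quaternion [x, y, z, w].
In Python, from rig import r gives the robot as it stands. Calls block until the motion is done:
- r.goto(position, orientation): joint-space move of the TCP to a pose.
- r.move_linear(position, rate=0.15, rotation=None, until_force=None): straight line of the TCP; rotation=None keeps the orientation; rate is the mean speed in m/s. With until_force (N) it stops when the force on the tool has changed by that much, and returns True; else False.
- r.goto_joints(angles): joint-space move.
- r.move_gripper(opening, grip_force=None): finger opening in m; grip_force is the grip in N (None keeps the last); returns when the fingers have stopped.
- r.hold(seconds).
- r.ik(position, orientation): joint angles nearest the present ones, or None.
- r.grab_frame(name): name is "scene" or "top"; returns the picture (400x640x3 uint8, red, green, blue); there is no depth.
- r.calibration(name): a dict with "fov_y" (degrees; the focal length in pixels is half the picture's height over the tangent of half this angle, whatever the lens; pixels are square), "cx", "cy" (the principal point, pixels), "extrinsics" (4x4, takes a point from world to camera coordinates). Camera axes: x right, y down, z forward; pixel columns grow to the right and rows downward; lengths in m; the calibration is good to about 2 mm. A picture is of the moment at which its call begins. calibration takes no time and is no camera call.
A pose or a line that the arm cannot do raises r.Unreachable and nothing moves.
- r.hand_in(): hands the job in; it is judged then, once.
Readings, each from a call of its own:
- r.get_t(): time.
- r.get_joint_pos(): joint angles.
- r.get_joint_velocities(): joint speeds.
- r.get_joint_torque(): joint torques, N m.
- r.get_eef_pos(): TCP position.
- r.get_tool_rot(): TCP orientation.
- r.get_ft_force(): force on the tool from outside, world axes, zero at the start.
- r.get_torque(): the same for the moment, N m.
- r.get_gripper_width(): finger opening in m.
- r.get_grip_force(): force on a finger pad.
Only numpy, scipy, OpenCV 4.12 (cv2) and the standard library are available. Lean on these libraries where they do the work, as an engineer would, in place of code of your own. Each camera call takes 0.05 s, during which the arm holds its last target. There are 200 camera calls.

## Task

Line up the two red flipper bats on the mini playfield so that the crank arms can be fitted: with a fingertip, push each bat round on its shaft until it lies in one straight line with the steel inlane guide behind it and points at the small black alignment hole past its tip. Only push on the sides of the bats: do not pinch them or draw them up out of their bushings. Leave the pinball and the loose parts round the board where they are, and finish with the hand clear.

Things in the scene. Friction and masses are not known exactly. Their poses are not given: they have to be found in the camera images.
- board: Mini playfield: plywood 300 x 340 x 13 mm fixed on a cradle, its top 100 mm above the bench. Origin at bench level under its centre; z up, +x up the playfield to the white targets, +y to the left. Flipper shafts at x -60, y +90 (left) and -90 mm (right). Side rails at |y| 164 to 170 (30 mm high), slingshot posts at x > 20, |y| 77 to 123 mm (32 mm high); clear below and between the bats.
- left_bat (a joint): Turn of the left (+y) flipper bat on its upright shaft, rad: 0 = on its rest line, positive = tip too far up the playfield (board +x; counter-clockwise from above), negative = drooping to the lower edge. Stops at -1 and 1; starts -0.75 to 0.8. Turns stiffly in a nylon bushing (0.06 N m, about 1.3 N at 45 mm), no spring, stays where it is left.
- right_bat (a joint): The same for the right (-y) bat: 0 = on its rest line, positive = tip too far up the playfield (clockwise from above), negative = drooping to the lower edge. It starts between -0.85 and -0.3.
- left_root (a point): Point on the left bat's shaft axis, half way up the bat: 113.5 mm above the bench; rises if the bat is drawn up. Bat: red, white stripe on top, 70 mm from shaft axis to tip end, underside 3 mm and top 24 mm above the board. Its black rubber ring (widest part, 8.5 to 18.5 mm above the board) is 22 mm across at the shaft, 18 at 45 mm out, 16 at the tip.
- left_tip (a point): Middle of the rounded tip end of the left bat, 70 mm from the shaft axis.
- left_hole (a point): The left alignment hole: a 6 mm black dot in the upper face of the board on the left bat's rest line, 78 mm from the shaft axis.
- left_guide_end (a point): Top edge of the lower end of the left steel inlane guide (4 mm thick, 24 mm high), on the rest line 20 mm behind the shaft axis. From here the guide runs straight on the rest line for 52 mm, away from the bat.
- left_upper_flank: The straight flank of the left bat's rubber ring that faces up the playfield (+x side). Origin on the shaft axis.
- left_lower_flank: The straight flank of the left bat's rubber ring that faces the lower edge of the board. Origin on the shaft axis.
- right_root (a point): As left_root, for the right (-y) bat, which is the mirror image of the left.
- right_tip (a point): Middle of the tip end of the right bat, 70 mm from the shaft axis.
- right_hole (a point): The right alignment hole, on the right bat's rest line 78 mm from the shaft axis.
- right_guide_end (a point): Top edge of the lower end of the right inlane guide, on the rest line 20 mm behind the shaft axis.
- right_upper_flank: As left_upper_flank, for the right bat.
- right_lower_flank: As left_lower_flank, for the right bat.
- pinball_center (a point): Centre of the chrome steel pinball, 27 mm across, loose in the round saucer hole of the board (board x = 75 mm, y = 0). Leave alone.
- plunger: Plunger rod lying on the bench to the left of the board: steel rod 150 mm long with a black knob (38 mm across), a square steel flange and a black rubber tip; 38 mm high. Origin under its middle, +x to the rubber tip. Leave alone.
- spinner: Yellow nylon spinner target, 38 x 50 x 5 mm, lying flat on the bench to the right of the board, with a wire axle. Leave alone.
- coil_sleeve: Brass coil sleeve, a tube 16 mm across and 57 mm high with a 22 mm foot flange, standing on the bench to the right of the board. Leave alone.

How it is judged:
At the end, for the whole second after the job is handed in: Both bats rest within 0.09 rad (5 degrees) of their rest lines and sit home in their bushings (not raised by more than 3 mm), the pinball is still in its saucer (within 8 mm of its start), and the plunger, spinner and upright coil sleeve are within 15 mm of where they were (value of joint left_bat between -0.09 and 0.09 rad and value of joint right_bat between -0.09 and 0.09 rad and height (world z) of each of left_root, right_root below 0.1165 m and distance of pinball_center from where it was at the start of the episode below 0.008 m and distance of each of plunger, spinner, coil_sleeve from where it was at the start of the episode below 0.015 m and angle between coil_sleeve's own z axis and vertical below 0.2 rad); the robot touches nothing.
It fails at once if a bat is drawn up out of its bushing (more than 6 mm) (height (world z) of any of left_root, right_root above 0.1195 m).
It fails at once if a bat is pinched: both of its flanks are gripped at once (contact force between each of left_upper_flank, left_lower_flank and the fingers above 0.5 N or contact force between each of right_upper_flank, right_lower_flank and the fingers above 0.5 N).
It fails at once if the pinball is knocked or lifted out of its saucer (distance of pinball_center from where it was at the start of the episode above 0.01 m).
It fails at once if a loose part beside the board is moved, lifted or knocked over (distance of any of plunger, spinner, coil_sleeve from where it was at the start of the episode above 0.02 m or angle between coil_sleeve's own z axis and vertical above 0.5 rad).
It also fails if it takes over 45 s, if anything falls off the work surface, if the arm or the gripper's body presses on something with over 40 N, if the wrist force passes 120 N, or if a joint passes its speed limit or range.

## Working session

There is one attempt and no reset: what is moved stays moved. The work goes in short steps, each a Python script; the robot and the scene stay as the last script left them, time stands still between calls to the robot, and variables do not carry over. Pictures are saved under pics/ and viewed, at most 10 in all, crops included, and the job is handed in when it is done.

```bash
mkdir -p pics; ls; python3 - <<'E'
from rig import r
import cv2,numpy as np
for n in("scene","top"):
    c=r.calibration(n);print(n,c["fov_y"],c["cx"],c["cy"],np.round(c["extrinsics"],4).tolist())
    cv2.imwrite(f"pics/{n}0.png",r.grab_frame(n)[:,:,::-1])
print(r.get_t(),r.get_tool_rot(),r.get_eef_pos())
E
```

```text
pics
scene 43.00675950340791 315.77642320485785 188.58298666456002 [[0.0852, 0.9963, -0.0113, -0.0798], [0.5516, -0.0566, -0.8322, -0.2441], [-0.8297, 0.0647, -0.5544, 1.4884], [0.0, 0.0, 0.0, 1.0]]
top 56.85517313915883 317.2758939589139 195.30004360835161 [[-0.0173, -0.9997, 0.0182, 0.0259], [-0.9893, 0.0144, -0.1451, 0.5894], [0.1448, -0.0205, -0.9893, 0.8284], [0.0, 0.0, 0.0, 1.0]]
0.1 [ 9.93055457e-01  1.17646108e-01 -2.14641950e-05 -5.01749207e-04] [ 0.12850443 -0.53466561  0.40427776]
```

View pics/top0.png

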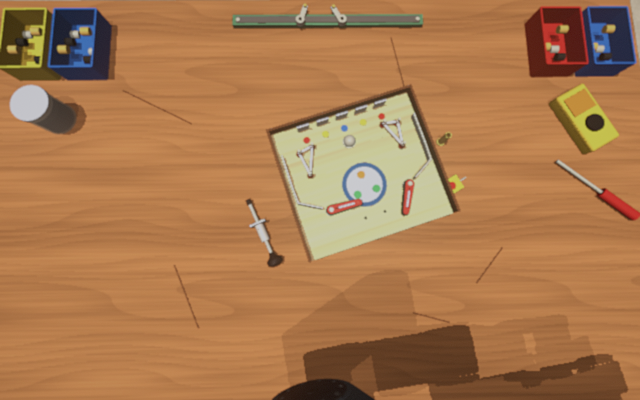

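View pics/scene0.png

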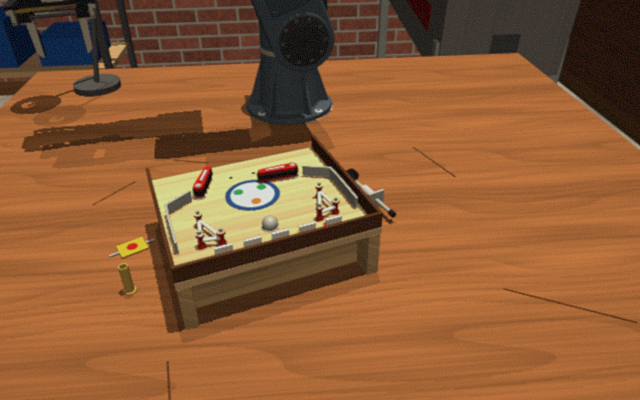

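The top view shows the board yawed. The left shaft is near (333,210) with the bat tip raised, and the right shaft is near (410,183) with the bat drooping to (406,212). The alignment holes are near (365,218) and (385,211). The scene view shows the same, with the ball in its saucer and the loose parts beside the board.

```bash
python3 - <<'E'
import cv2
a=cv2.imread("pics/top0.png")[150:240,290:440];cv2.imwrite("pics/topc.png",cv2.resize(a,None,fx=5.3,fy=5.3,interpolation=cv2.INTER_CUBIC))
a=cv2.imread("pics/scene0.png")[140:230,150:350];cv2.imwrite("pics/scenec.png",cv2.resize(a,None,fx=4,fy=4,interpolation=cv2.INTER_CUBIC))
E
```

```text
(no output)
```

View pics/topc.png

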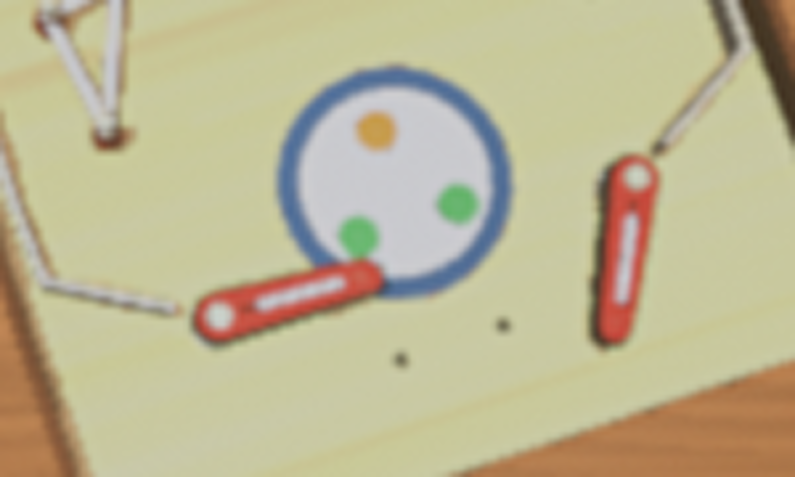

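View pics/scenec.png

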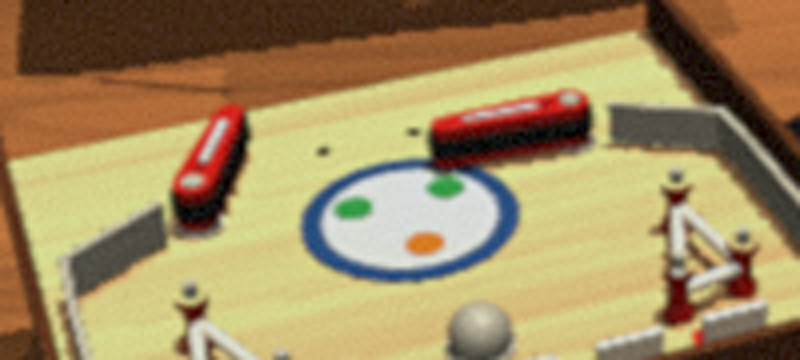

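The crops give shaft caps at (220,317) and (637,177) in the top crop, and (570,98) and (195,181) in the scene crop. The holes are at (400,359) and (503,325) in the top crop, and (412,132) and (322,151) in the scene crop. Next I'll triangulate these.

```bash
cat > h.py <<'E'
from rig import r
import cv2,numpy as np
from scipy.spatial.transform import Rotation as R
def cam(n):
    c=r.calibration(n);f=200/np.tan(np.radians(c["fov_y"]/2))
    return np.array([[f,0,c["cx"]],[0,f,c["cy"]],[0,0,1]]),np.array(c["extrinsics"])
def tri(pt,ps):
    P=[k@e[:3] for k,e in (cam("top"),cam("scene"))]
    X=cv2.triangulatePoints(P[0],P[1],np.array(pt,float).T,np.array(ps,float).T);return (X[:3]/X[3]).T
def onplane(n,px,z):
    k,e=cam(n);d=np.linalg.solve(k@e[:3,:3],np.c_[np.array(px,float),np.ones(len(px))].T).T
    o=-e[:3,:3].T@e[:3,3];return o+d*((z-o[2])/d[:,2])[:,None]
E
python3 - <<'E'
from h import *
T=lambda c:np.array([290,150])+(np.array(c)+.5)/5.3-.5
S=lambda c:np.array([150,140])+(np.array(c)+.5)/4-.5
# shaftL shaftR holeL holeR ; 
t=T([(220,317),(637,177),(400,359),(503,325)]);s=S([(570,98),(195,181),(412,132),(322,151)])
X=tri(t,s);print(np.round(X,4))
z=np.array([.124,.124,.1,.1]);
A=onplane("top",t,z);B=onplane("scene",s,z);print(np.round(A,4));print(np.round(B,4))
for M in(A,B,(A+B)/2):
    print("span",np.linalg.norm(M[0]-M[1]),"78?",np.linalg.norm(M[2]-M[0]),np.linalg.norm(M[3]-M[1]))
# board fit (model pts), hole position unknown rest angle a: fit
M=(A+B)/2; y=(M[0]-M[1])[:2];yaw=np.arctan2(y[1],y[0])-np.pi/2;print("yaw",yaw)
Rb=np.array([[np.cos(yaw),-np.sin(yaw)],[np.sin(yaw),np.cos(yaw)]])
print("holes in board",((M[2:,:2]-(M[:2,:2].mean(0)))@Rb))
# tips / stripe ends / guides
d=onplane("top",T([(375,272),(612,332),(255,303),(345,284),(630,215),(622,305)]),.124);
print("bat angles world L,R",np.arctan2(*(d[0]-A[0])[1::-1]),np.arctan2(*(d[1]-A[1])[1::-1]),np.arctan2(*(d[3]-d[2])[1::-1]),np.arctan2(*(d[5]-d[4])[1::-1]))
g=onplane("top",T([(45,285),(178,310),(742,48),(660,148)]),.124)
print("guide",np.arctan2(*(g[1]-g[0])[1::-1]),np.arctan2(*(g[3]-g[2])[1::-1]))
print("rest",[np.arctan2(*(M[i+2]-M[i])[1::-1]) for i in(0,1)])
E
```

```text
[[ 0.547  -0.0104  0.1258]
 [ 0.6015 -0.1809  0.1257]
 [ 0.531  -0.0867  0.1018]
 [ 0.5444 -0.1295  0.1021]]
[[ 0.5472 -0.0107  0.124 ]
 [ 0.6018 -0.1818  0.124 ]
 [ 0.5312 -0.086   0.1   ]
 [ 0.5446 -0.1293  0.1   ]]
[[ 0.544  -0.0102  0.124 ]
 [ 0.5989 -0.1812  0.124 ]
 [ 0.528  -0.0874  0.1   ]
 [ 0.5409 -0.1302  0.1   ]]
span 0.17957500001378698 78? 0.08066343530130238 0.08123127277163542
span 0.1795308121661068 78? 0.08238529855236484 0.08080528998263385
span 0.1795528401683678 78? 0.0815237105510688 0.0810139722723573
yaw 0.3099862256534631
holes in board [[-0.03848325  0.02203312]
 [-0.03906543 -0.02298453]]
bat angles world L,R -1.3029869055126735 2.9308335055980996 -1.3773418496168404 3.0008408197492003
guide -1.772906436647829 2.4225531744488897
rest [np.float64(-1.7774242541024443), np.float64(2.4100123375245817)]
```

```bash
cat >> h.py <<'E'
S={'L':np.array([.5456,-.0105]),'R':np.array([.6003,-.1815])}
REST={'L':-1.780,'R':2.407}
def pose(k,a,off,z,sg=1,l=.045):
    d=np.array([np.cos(a),np.sin(a)]);n=np.array([-d[1],d[0]])
    y=sg*np.r_[d,0];zz=np.array([0,0,-1.])
    q=R.from_matrix(np.c_[np.cross(y,zz),y,zz]).as_quat()
    return np.r_[S[k]+l*d+off*n,z],q
def push(k,a0,a1,off=.0165,sg=1,zt=.294):
    r.goto(*pose(k,a0,off+.014,.40,sg))
    p,q=pose(k,a0,off+.014,zt,sg)
    if r.move_linear(p,.12,until_force=6):print("hit on descent",r.get_eef_pos());return
    n=int(np.ceil(abs(a0-a1)/.1))+1
    for a in np.linspace(a0,a1,n):
        p,q=pose(k,a,off,zt,sg);r.move_linear(p,.06,rotation=q)
        print(round(a,3),np.round(r.get_ft_force(),1))
    p,q=pose(k,a1,off+.02,zt,sg);r.move_linear(p,.1)
    p[2]=.40;r.move_linear(p,.2)
E
python3 - <<'E'
from h import *
for k,a in(('L',-1.3),('R',3.0)):
    for sg in(1,-1):
        for b in(a+.1,REST[k]):
            j=r.ik(*pose(k,b,.0305,.294,sg));print(k,sg,None if j is None else np.round(j,2))
r.move_gripper(0.0);print(r.get_gripper_width(),r.get_t())
E
```

```text
L 1 [-0.15  0.56  1.63 -0.    0.95  1.05]
L 1 [-0.19  0.52  1.7  -0.    0.92  1.59]
L -1 [-0.15  0.56  1.63 -0.    0.95 -2.09]
L -1 [-0.19  0.52  1.7  -0.    0.92 -1.55]
R 1 [-0.44  0.56  1.63 -0.    0.95  2.74]
R 1 [-0.39  0.53  1.68 -0.    0.93 -2.8 ]
R -1 [-0.44  0.56  1.63 -0.    0.95 -0.4 ]
R -1 [-0.39  0.53  1.68 -0.    0.93  0.35]
0.0003902582373510246 1.55
```

```bash
python3 - <<'E'
from h import *
push('L',-1.25,REST['L'],sg=1)
print(r.get_t())
push('R',3.07,REST['R'],sg=-1)
r.goto_joints([-1.42,.351,1.652,0,1.139,-.085])
print(r.get_t())
a=r.grab_frame("top")[:,:,::-1];cv2.imwrite("pics/top1.png",a)
cv2.imwrite("pics/topc1.png",cv2.resize(a[150:240,290:440],None,fx=5.3,fy=5.3,interpolation=cv2.INTER_CUBIC))
E
```

```text
-1.25 [ 0.2 -0.4  0.2]
-1.338 [1.  0.5 0.6]
-1.427 [1.  0.7 1.4]
-1.515 [0.4 0.1 0.8]
-1.603 [0.8 0.1 0.3]
-1.692 [1.9 0.3 0.1]
-1.78 [-0.3  0.2 -0.5]
7.8917
3.07 [ 1.5 -0.4  0.3]
2.975 [ 0.9  0.4 -0.5]
2.881 [-1.  -1.  -0.5]
2.786 [-0.2 -0.7  0.5]
2.691 [-0.1 -1.3  1. ]
2.596 [ 0.9 -1.   0.3]
2.502 [-0.1 -0.3  0.6]
2.407 [-0.1 -1.2  0.8]
15.775
```

View pics/topc1.png

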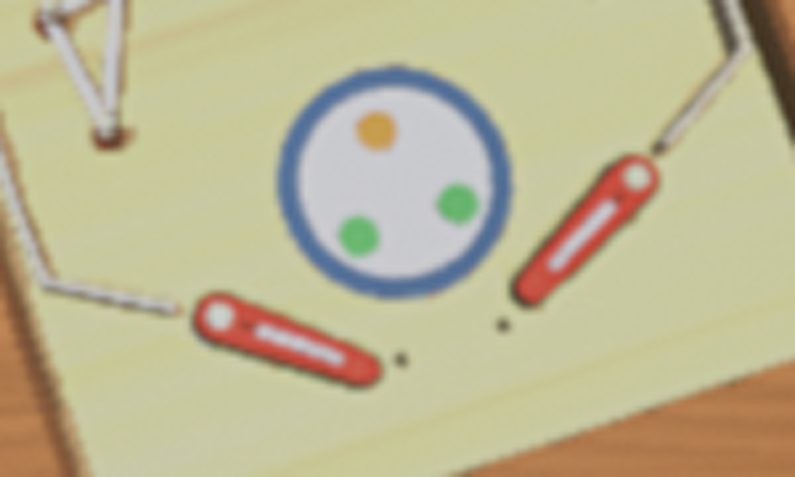

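Both bats have swung close to their lines. By eye, the left (cap (220,317), tip (375,372)) has gone slightly past its guide line, and the right (cap (637,177), tip (530,295)) is near. I'll measure both with segmentation.

```bash
cat >> h.py <<'E'
def measure(img,n="top"):
    """world angles of the red bat tops (image RGB) -> principal axis of the red+stripe blob"""
    hsv=cv2.cvtColor(img,cv2.COLOR_RGB2HSV)
    m=(((hsv[...,0]<8)|(hsv[...,0]>172))&(hsv[...,1]>140)&(hsv[...,2]>90)).astype(np.uint8)
    out={}
    for k in S:
        P=np.r_[S[k],.124,1];K,E=cam(n);c=K@(E@P)[:3];c=c[:2]/c[2]
        mm=np.zeros_like(m);cv2.circle(mm,tuple(int(round(v)) for v in c),45,1,-1);mm&=m
        nn,lab,st,_=cv2.connectedComponentsWithStats(mm,connectivity=8)
        b=1+np.argmax(st[1:,4]);cnt=cv2.findContours((lab==b).astype(np.uint8),cv2.RETR_EXTERNAL,cv2.CHAIN_APPROX_NONE)[0][0]
        f=np.zeros_like(m);cv2.drawContours(f,[cnt],-1,1,-1);v,u=np.nonzero(f)
        w=onplane(n,np.c_[u,v],.124)[:,:2];q=w-w.mean(0);d=np.linalg.svd(q,full_matrices=False)[2][0]
        if d@(w.mean(0)-S[k])<0:d=-d
        a=np.arctan2(d[1],d[0]);out[k]=(round(a,3),round(a-REST[k],3),st[b,4],np.round(w.mean(0),4).tolist())
    return out
E
python3 - <<'E'
from h import *
for f in("top0","top1"):print(f,measure(cv2.imread(f"pics/{f}.png")[:,:,::-1].copy()))
s=r.grab_frame("scene");print(measure(s,"scene"));print(measure(cv2.imread("pics/scene0.png")[:,:,::-1].copy(),"scene"))
# guide direction: fit bright edge via upsampled pick, and second estimate from board yaw
T=lambda c:np.array([290,150])+(np.array(c)+.5)/5.3-.5
g=onplane("top",T([(45,285),(178,310),(742,48),(660,148),(220,317),(637,177)]),.124)
for a,b in((0,1),(2,3),(0,4),(2,5),(1,4),(3,5)):print(a,b,np.arctan2(*(g[b]-g[a])[1::-1]),np.linalg.norm(g[b]-g[a]))
E
```

```text
top0 {'L': (np.float64(-1.303), np.float64(0.477), np.int32(141), [0.5549, -0.041]), 'R': (np.float64(2.98), np.float64(0.573), np.int32(148), [0.5709, -0.1733])}
top1 {'L': (np.float64(-1.907), np.float64(-0.127), np.int32(141), [0.5357, -0.0393]), 'R': (np.float64(2.358), np.float64(-0.049), np.int32(144), [0.5786, -0.1578])}
{'L': (np.float64(-1.953), np.float64(-0.173), np.int32(127), [0.5414, -0.0362]), 'R': (np.float64(2.375), np.float64(-0.032), np.int32(147), [0.5849, -0.1617])}
{'L': (np.float64(-1.334), np.float64(0.446), np.int32(136), [0.5582, -0.0382]), 'R': (np.float64(2.977), np.float64(0.57), np.int32(149), [0.5755, -0.1767])}
0 1 -1.772906436647829 0.054295303781205506
2 3 2.4225531744488897 0.05497638385945932
0 4 -1.7679349666290773 0.07136380765641892
2 5 2.425995354344233 0.07054177363714603
1 4 -1.7521226108171515 0.017071308972319975
3 5 2.4381521297544655 0.015566865751517023
```

Measured against their rest lines, the left bat is about 0.13 rad off and the right about 0.05 rad off, both turned too far clockwise. I'll nudge them back from the other flank with a slightly yawed finger so its outer corner touches. The scene camera gives feedback between small steps, with its bias against the top camera removed.

```bash
cat >> h.py <<'E'
REST.update(L=-1.777,R=2.412)
BIAS={'L':.046,'R':-.017}
def nudge(k,off,sg,tol=.02,zt=.294,tilt=.15,tmax=40):
    q=pose(k,REST[k]+tilt,0,0,sg)[1]
    P=lambda o,z:pose(k,REST[k],-o,z,sg)[0]
    r.goto(P(off+.018,.38),q)
    for i in range(4):
        if r.move_linear(P(off+.018,zt),.15,until_force=6):print("hit");r.move_linear(P(off+.018,.38));return
        r.move_linear(P(off,zt),.06);r.move_linear(P(off+.018,zt),.15);r.move_linear(P(off+.018,.38),.2)
        m=measure(r.grab_frame("scene"),"scene")[k];e=m[1]+BIAS[k]
        print(k,i,"off",round(off,4),"err",round(e,3),"area",m[2],"t",r.get_t())
        if e>-tol or m[2]<115 or abs(e)>.3 or r.get_t()>tmax-3:break
        off-=min(-e*.062,.005)
E
python3 - <<'E'
from h import *
nudge('R',.0205,-1,tmax=30)
nudge('L',.0195,1,tmax=36)
r.goto_joints([-1.42,.351,1.652,0,1.139,-.085])
a=r.grab_frame("top");print(measure(a),measure(r.grab_frame("scene"),"scene"),r.get_t())
a=a[:,:,::-1];cv2.imwrite("pics/top2.png",a)
cv2.imwrite("pics/topc2.png",cv2.resize(a[150:240,290:440],None,fx=5.3,fy=5.3,interpolation=cv2.INTER_CUBIC))
E
```

```text
R 0 off 0.0205 err 0.25 area 59 t 20.1667
L 0 off 0.0195 err 0.126 area 99 t 23.3
{'L': (np.float64(-1.758), np.float64(0.019), np.int32(139), [0.54, -0.041]), 'R': (np.float64(2.432), np.float64(0.02), np.int32(152), [0.5773, -0.1593])} {'L': (np.float64(-1.812), np.float64(-0.035), np.int32(133), [0.545, -0.0384]), 'R': (np.float64(2.429), np.float64(0.017), np.int32(141), [0.5843, -0.1631])} 25.5917
```

View pics/topc2.png

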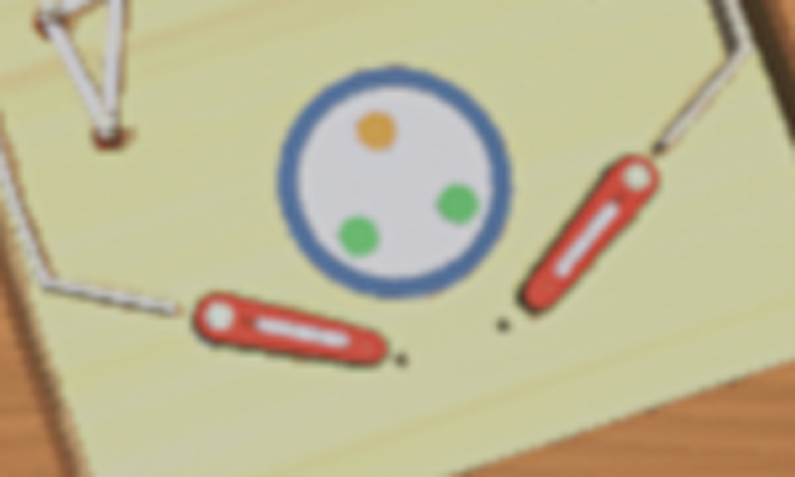

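Both bats now lie in line with their guides and holes, about 0.02 rad off, and the hand is parked clear. In the crop the left tip is at (375,347) and the right at (538,300).

```bash
python3 -c "
from rig import r
print(r.hand_in())"
```

```text
the job is handed in; nothing more can be done
None
```

I pushed both bats onto their rest lines, each about 0.02 rad off in the last top-camera measurement (limit 0.09), and handed the job in at about 26 s with the hand clear; the hand-in returned no verdict.

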